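# Set the sprung length stop to its mid notch

### The job

The next batch of hose fittings needs the red length stop at its mid position: with the fingertips push the red block away from you along its rails until its yellow stop pin pops up, without running the block against its end stop, then let it spring back so that it rests latched against the pin. Do not move the blue stop or disturb the fittings, tools and bottles standing around; nothing is to be gripped or picked up.

Things in the scene. Friction and masses are not known exactly. Their poses are not given: they have to be found in the camera images.
- red_station: fixed red length stop: dark drilled plate, x -90..+175, y +-85, 12 mm thick. Origin on the bench below the red block's push face at home. +x: sliding direction, away from the robot, within 20 degrees of straight ahead. Side rails 9 mm wide at y +-50.5, tops 30 mm up; steel end bracket 62 mm high at x 142..162 mm, guide rods and springs before it
- red_face (a point): centre of the red block's push face, the flat upright face towards the robot, 90 wide, 24..62 mm above the bench (this point 43). Block 90 x 90 x 38 mm on an aluminium carrier plate 90 wide, 10 thick (top 24 mm above the bench) that reaches 55 mm from the face towards the robot. Axes as the station: push along +x. Moves with the slide
- red_slide (a joint): travel of the red slide along the station's +x, m: 0 home, 0.030 mid position (back against the raised stop pin), 0.045 end stop. A spring returns it, about 4 N at home, 7 N at full travel; friction below 1 N
- red_pin (a joint): height of the red station's yellow stop pin, m: 0 held down under the carrier plate, 0.016 fully up. Sprung: it jumps up by itself once the slide is beyond 0.030, and then stops the returning carrier plate by its rear edge
- red_pin_top (a point): centre of the top of the red station's stop pin: 10 mm diameter, upright, on the centre line 30 mm from the station's origin towards the robot; 14 mm above the bench when down, 30 mm (6 mm above the carrier plate) when up
- blue_station: fixed blue length stop: dark drilled plate, x -90..+175, y +-85, 12 mm thick. Origin on the bench below the blue block's push face at home. +x: sliding direction, away from the robot, within 20 degrees of straight ahead. Side rails 9 mm wide at y +-50.5, tops 30 mm up; steel end bracket 62 mm high at x 142..162 mm, guide rods and springs before it
- blue_face (a point): centre of the blue block's push face, the flat upright face towards the robot, 90 wide, 24..62 mm above the bench (this point 43). Block 90 x 90 x 38 mm on an aluminium carrier plate 90 wide, 10 thick (top 24 mm above the bench) that reaches 55 mm from the face towards the robot. Axes as the station: push along +x. Moves with the slide
- blue_slide (a joint): travel of the blue slide along the station's +x, m: 0 home, 0.030 mid position (back against the raised stop pin), 0.045 end stop. A spring returns it, about 4 N at home, 7 N at full travel; friction below 1 N
- blue_pin (a joint): height of the blue station's yellow stop pin, m: 0 held down under the carrier plate, 0.016 fully up. Sprung: it jumps up by itself once the slide is beyond 0.030, and then stops the returning carrier plate by its rear edge
- blue_pin_top (a point): centre of the top of the blue station's stop pin: 10 mm diameter, upright, on the centre line 30 mm from the station's origin towards the robot; 14 mm above the bench when down, 30 mm (6 mm above the carrier plate) when up
- ferrule_a: loose steel ferrule, 22 mm diameter, 36 mm high, stands on the red station's base plate beside a rail; origin: centre of its underside
- ferrule_b: loose steel ferrule like the other, on the blue station's base plate
- nipple: loose brass fitting, 24 mm diameter, 38 mm high, stands on the bench between the stations; origin: centre of its underside
- wrench: loose wrench lying on the bench beyond the stations
- driver: loose red-handled screwdriver lying on the bench to the right of the stations
- threadlock: loose small red bottle, 36 mm diameter, 90 mm high, beyond the stations
- oil_can: loose can, 60 mm diameter, 120 mm high, on the bench to the left of the stations

How it is judged (in metres and radians):
On the way:
1. the red block is pushed past its stop pin and the pin springs up (value of joint red_pin above 0.012 m and value of joint red_slide above 0.028 m), for 0.1 s.
At the end, for the whole second after the job is handed in: the red slide rests still at 27 to 32 mm, back against its stop pin, which is up by more than 12 mm; the blue slide is home (below 3 mm) with its pin down; every loose thing is within 15 mm of where it stood (value of joint red_slide between 0.027 and 0.032 m and value of joint red_pin above 0.012 m and velocity of joint red_slide between -0.005 and 0.005 m/s and value of joint blue_slide below 0.003 m and value of joint blue_pin below 0.004 m and distance of each of ferrule_a, ferrule_b, nipple, wrench, driver, threadlock, oil_can from where it was at the start of the episode below 0.015 m); the robot touches nothing.
It fails at once if the red block is run against its end stop (slide beyond 43 mm) (value of joint red_slide above 0.043 m).
It fails at once if the blue slide is moved by more than 5 mm (value of joint blue_slide above 0.005 m).
It fails at once if a loose fitting, tool or bottle is moved or lifted by more than 15 mm (distance of any of ferrule_a, ferrule_b, nipple, wrench, driver, threadlock, oil_can from where it was at the start of the episode above 0.015 m).
It also fails if it takes over 35 s, if anything falls off the work surface, if the arm or the gripper's body presses on something with over 40 N, if the wrist force passes 120 N, or if a joint passes its speed limit or range.

### The arm

A 6-joint arm with a two-finger parallel gripper is mounted at the origin on the work surface. World frame = base frame: x ahead of the robot, y to its left, z up, the work surface at z = 0. Lengths are in mm, angles in rad, forces in N, time in s.
With the tool pointing down it reaches from about 425 to 950 mm from the base axis. Payload 3.5 kg.
Tool frame: the origin (TCP) lies midway between the tips of the shut fingers; the grasp point (between the pads) lies 19 mm behind it; z points along the fingers, y is the line along which they close (so a half turn about z gives the same grasp; the last joint's range is limited). The gripper opens to 85 mm and grips with 20 to 120 N. Pads are 22 mm wide; open, the fingers measure 114 mm over their backs; the gripper's body (76 mm by 85 mm) begins 54 mm behind the grasp point. The pads swing forward as they close: fully open they stand 13 mm farther back than shut.
Start: joints at [0.999, 0.286, 1.577, -0, 1.279, -0.15], TCP at [276.31, 615.84, 201.525] pointing down, gripper open.
Joint ranges: [-2.77, 2.77], [-0.9, 2.22], [0.21, 2.48], [-1.53, 4.67], [0.24, 2.81], [-2.84, 2.84]. Speed limits (rad/s): [2.79, 2.79, 3.14, 3.14, 3.14, 3.14].

### API

Orientations are given as a unit quaternion [x, y, z, w].
In Python, from station import observe, get_image, close_job gives the robot as it stands.
- The arm moves only by the tool play_rows, never from a script. Its argument "deltas" is a list of rows, each a list of 3 entries, a list of its own where there are three numbers: the opening, from 0 (shut) to 1 (fully open), then the shift along the tool's x, y, z in units of 50 mm (1.0 is 50 mm), then the turn, a rotation vector about the tool's x, y, z in units of 5 degrees (1.0 is 5 degrees). A call has 1 to 8 rows; each row shifts and turns the commanded pose from where the row before left it, along the tool's axes as they then stand; what a row does not reach is not made up. A row lasts 1/10 s, in which the tool goes at most 50 mm and 8.59 degrees, less where a joint would pass 70% of its speed; a pose out of reach is approached as far as the arm can. A call is refused whole if a number of a shift passes 1 or a number of a turn 1, either way. A call with a gripper value outside its range is refused whole. The fingers move at their own pace and stop on an object; the grip force is fixed at half the most. Time passes only in rows, so rows that do not move let the fingers close. It gives the time, the measured TCP pose, the force, the opening and the grip force at its end, in the units of the state.
- observe(): the state, without advancing time (a new reading comes with each control period).
- get_image(name): name is "scene" or "top" or "wrist"; returns a dict with "pixels" (384x512x3 uint8, blue, green, red), "range_z" (384x512 float32, mm along the optical axis (not along the pixel's ray), 0 where there is no reading), "fx", "fy", "cx", "cy" (pixels), "k1" (the pictures are not rectified: a ray, as slopes to the right and down, at radius r is drawn at 1 + k1 r^2 times it, then the intrinsics apply), "cam_to_world" (4x4, takes a point from camera to world coordinates). Camera axes: x right, y up, looking along -z (the intrinsics and any distortion apply to the point x, -y, -z); pixel columns grow to the right and rows downward; lengths in mm; the calibration is good to about 2 mm. A picture is of the moment at which its call begins.
- close_job(): hands the job in; it is judged then, once.
The state is a dict: "clock": time; "joints": joint angles; "qvel": joint speeds; "tau": joint torques, N m; "tool_pos": TCP position; "tool_rot": TCP orientation; "ft_force": force on the tool from outside, world axes, zero at the start; "torque": the same for the moment, N m; "gripper_width": opening from 0.0 (shut) to 1.0 (fully open); "grip_force": force on a finger pad.
Only numpy, scipy, OpenCV 4.12 (cv2) and the standard library are available. Lean on these libraries where they do the work, as an engineer would, in place of code of your own. Each camera call takes 0.05 s, during which the arm holds its last target. There are 200 camera calls.

## Working session

There is one attempt and no reset: what is moved stays moved. The work goes in short steps, Python scripts to look and compute and a tool call to move; the robot and the scene stay as the last step left them, time stands still between calls to the robot, and variables do not carry over. Pictures are saved under pics/ and viewed, at most 10 in all, crops included, and the job is handed in when it is done.

Besides the shell and the picture viewer there is one more tool, called after "Request:" as name(argument=value, ...), one argument or row to a line, values as JSON. play_rows: Moves the arm, as the interface text tells. Its arguments: {"type":"object","properties":{"deltas":{"type":"array","items":{"type":"array"}}},"required":["deltas"]}

```bash
mkdir -p pics && cat > h.py <<'E'
import numpy as np, cv2
from station import observe, get_image
def pts(im):
    """world points of all pixels from range"""
    h,w=im["range_z"].shape
    u,v=np.meshgrid(np.arange(w),np.arange(h))
    K=np.array([[im["fx"],0,im["cx"]],[0,im["fy"],im["cy"]],[0,0,1.]])
    s=cv2.undistortPoints(np.stack([u,v],-1).reshape(-1,1,2).astype(np.float64),K,np.array([im["k1"],0,0,0.])).reshape(h,w,2)
    z=im["range_z"]
    P=np.stack([s[...,0]*z,-s[...,1]*z,-z,np.ones_like(z)],-1)
    return (P@np.array(im["cam_to_world"]).T)[...,:3]
E
python3 - <<'E'
from h import *
a=get_image("top");b=get_image("scene")
cv2.imwrite("pics/top.png",a["pixels"]);cv2.imwrite("pics/scene.png",b["pixels"])
for n,im in(("top",a),("scene",b)):
    P=pts(im);hsv=cv2.cvtColor(im["pixels"],cv2.COLOR_BGR2HSV)
    H,S,V=cv2.split(hsv)
    for c,m in(("red",((H<8)|(H>172))&(S>130)&(V>60)),("blue",(H>100)&(H<130)&(S>130)&(V>60)),("yel",(H>20)&(H<35)&(S>130)&(V>80))):
        k,l,st,ce=cv2.connectedComponentsWithStats(m.astype(np.uint8))
        for i in range(1,k):
            if st[i,4]>12:
                q=P[(l==i)&(im["range_z"]>0)]
                if len(q): print(n,c,st[i],ce[i].round(),np.median(q,0).round(1))
print(observe())
E
```

```text
top red [ 119    0   78   95 5108] [156.  37.] [1321.6  392.4 -289.3]
top red [ 458   82   54   83 3297] [489. 118.] [ 932.1 -994.9 -289.1]
top red [205 139  10  11  56] [210. 145.] [767.  136.5  58.4]
top red [   0  140   35   74 1050] [ 17. 178.] [ 749.4 1016.9 -480.6]
top red [376 198  10  30 226] [381. 213.] [ 528.7 -436.6   20. ]
top red [295 208  27  27 628] [308. 221.] [ 504.7 -176.4   60.1]
top blue [ 403  100   48   48 1177] [427. 122.] [ 833.2 -591.9   93.6]
top blue [ 414  159   55   53 1931] [441. 185.] [ 617.9 -657.8   12.5]
top blue [  40  173   54   53 2001] [ 66. 200.] [596.1 639.7   8.6]
top blue [175 184  31  31 612] [190. 199.] [588.  207.5  60.5]
top yel [  42  117   52   54 2139] [ 67. 144.] [792.3 633.8  17.1]
scene red [131 141  26  23 260] [144. 151.] [ 531.9 -433.6   21.1]
scene red [197 140  38  30 614] [216. 154.] [ 521.8 -171.9   63.6]
scene red [  0 243  55  80 799] [ 20. 286.] [ 852.9 -917.2 -535.9]
scene red [287 242  17  13 164] [295. 248.] [785.7 145.   61.9]
scene red [289 264  11   3  18] [294. 265.] [791.2 146.2   4.1]
scene red [  0 266  19  27 25
[... 591 characters left out ...]
  39.6]
{'clock': 0.1, 'joints': array([ 9.98996491e-01,  2.87090987e-01,  1.57806526e+00, -9.72532858e-06,
        1.27860737e+00, -1.50012618e-01]), 'qvel': array([ 0.00140869, -0.00116762, -0.00182927,  0.00154971,  0.00159769,
       -0.00097721]), 'tau': array([ 4.40028061e-04, -4.07298839e+01, -2.93697810e+01, -1.54789850e-04,
        3.43479391e-03,  5.82207562e-06]), 'tool_pos': array([275.95354733, 615.27625419, 200.2575376 ]), 'tool_rot': array([ 2.09332296e-01,  9.77843961e-01, -1.01719245e-03, -3.78951327e-04]), 'ft_force': array([0.06867458, 0.49324876, 0.05639251]), 'torque': array([ 0.01674475,  0.00998183, -0.00467675]), 'grip_force': 0.0, 'gripper_width': 0.9990310832186472}
```

View pics/top.png

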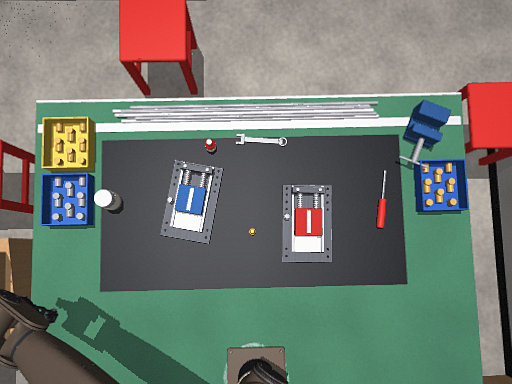

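View pics/scene.png

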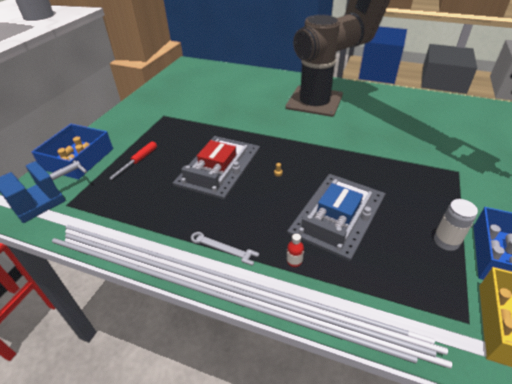

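The top view shows the red block at pixels (295..322, 208..235) with yaw near 0. The blue block is at (190,199), ferrule_a at (287,216), the nipple at (252,231) and the driver at (381,213). Next I measure the red block's outline at z = 62.

```bash
python3 - <<'E'
from h import *
im=get_image("top");H,S,V=cv2.split(cv2.cvtColor(im["pixels"],cv2.COLOR_BGR2HSV))
m=((H<8)|(H>172))&(S>130)&(V>60)
P=pts(im);m[:200]=0;m[:,:290]=0;m[:,330:]=0
C=np.array(im["cam_to_world"]);o=C[:3,3]
# rays onto z=62
d=P-o;Q=o+d*((62-o[2])/d[...,2:])
r=cv2.minAreaRect(Q[m][:,:2].astype(np.float32));print("cam",o.round(),r);print(cv2.boxPoints(r).round(1))
# rails/plate edges: white stripe direction
w=(S<60)&(V>170);w[:206]=0;w[236:]=0;w[:,:298]=0;w[:,320:]=0
q=Q[w][:,:2].astype(np.float32);print(len(q),cv2.fitLine(q,cv2.DIST_L2,0,.01,.01).ravel())
# station plate outline
g=(P[...,2]>7)&(P[...,2]<75);g[:180]=0;g[268:]=0;g[:,:275]=0;g[:,340:]=0
q=P[g][:,:2].astype(np.float32);r=cv2.minAreaRect(q);print("plate",r,cv2.boxPoints(r).round())
E
```

```text
cam [ 424.   14. 1667.] ((505.2695007324219, -182.44558715820312), (87.41384887695312, 86.26712799072266), 88.68656921386719)
[[ 461.1 -225.2]
 [ 547.4 -227.1]
 [ 549.4 -139.7]
 [ 463.1 -137.8]]
102 [ 9.999674e-01  8.076648e-03  5.099356e+02 -1.835537e+02]
plate ((499.45416259765625, -186.09246826171875), (221.5218505859375, 294.6761474609375), 88.3452377319336) [[ 349. -293.]
 [ 644. -301.]
 [ 650.  -80.]
 [ 355.  -71.]]<stdin>:7: RuntimeWarning: divide by zero encountered in divide
<stdin>:7: RuntimeWarning: invalid value encountered in multiply
```

Request:
play_rows(
  deltas=[
    [0,[0,-1,0],[0,0,0]],
    [0,[0,-1,0],[0,0,-1]],
    [0,[0,-1,0],[0,0,-1]],
    [0,[0,-1,0],[0,0,-1]],
    [0,[0,-1,0],[0,0,-1]],
    [0,[0,-1,0],[0,0,-1]],
    [0,[0,0,0],[0,0,0]],
    [0,[0,0,0],[0,0,0]],
  ],
)

```text
clock: 0.95
tool_pos: [195.1, 329.1, 201.7]
tool_rot: [-0.006, 1.0, 0.001, 0.001]
ft_force: [0.8, 0.6, 0.4]
gripper_width: 0.003
grip_force: 0.0
```

Request:
play_rows(
  deltas=[
    [0,[-1,-0.5,0],[0,0,0.3]],
    [0,[-1,-1,0],[0,0,0]],
    [0,[-1,-1,0],[0,0,0]],
    [0,[-1,-1,0],[0,0,0]],
    [0,[0,-1,0],[0,0,0]],
    [0,[0,-1,0],[0,0,0]],
    [0,[0,-1,0],[0,0,0]],
    [0,[0,0,0],[0,0,0]],
  ],
)

```text
clock: 1.75
tool_pos: [344.9, 45.3, 202.1]
tool_rot: [0.012, 1.0, -0.001, 0.0]
ft_force: [0.9, 0.7, 0.3]
gripper_width: 0.0
grip_force: 0.0
```

Request:
play_rows(
  deltas=[
    [0,[-0.6,-0.7,0],[0,0,0]],
    [0,[-0.5,-0.8,0],[0,0,0]],
    [0,[-0.3,-0.8,0],[0,0,0]],
    [0,[-0.1,-0.8,0],[0,0,0]],
    [0,[0,-0.8,0],[0,0,0]],
    [0,[0,-0.6,0.2],[0,0,0]],
    [0,[0,0,0.4],[0,0,0]],
    [0,[0,0,0],[0,0,0]],
  ],
)

```text
clock: 2.55
tool_pos: [415.3, -174.3, 168.5]
tool_rot: [0.006, 1.0, 0.002, -0.003]
ft_force: [-0.3, 0.5, -0.3]
gripper_width: 0.002
grip_force: 0.0
```

```bash
python3 - <<'E'
from h import *
s=observe();print(s["tool_pos"],s["ft_force"])
a=get_image("wrist");cv2.imwrite("pics/w1.png",a["pixels"])
H,S,V=cv2.split(cv2.cvtColor(a["pixels"],cv2.COLOR_BGR2HSV))
P=pts(a);m=((H<8)|(H>172))&(S>130)&(V>60)&(P[...,2]>56)
q=P[m]
if len(q):
    r=cv2.minAreaRect(q[:,:2].astype(np.float32));print(r,cv2.boxPoints(r).round(1),np.percentile(q,[1,50,99],axis=0).round(1))
E
```

```text
[ 415.33065799 -174.25557647  168.47093016] [-0.25790386  0.51368853 -0.33785287]
((433.7777099609375, -184.40110778808594), (86.6583480834961, 183.6009063720703), 89.62565612792969) [[ 341.7 -227.1]
 [ 525.3 -228.3]
 [ 525.9 -141.7]
 [ 342.3 -140.5]] [[ 354.2 -227.8   59.5]
 [ 482.5 -214.9   61.2]
 [ 522.  -141.8  321.6]]
```

View pics/w1.png

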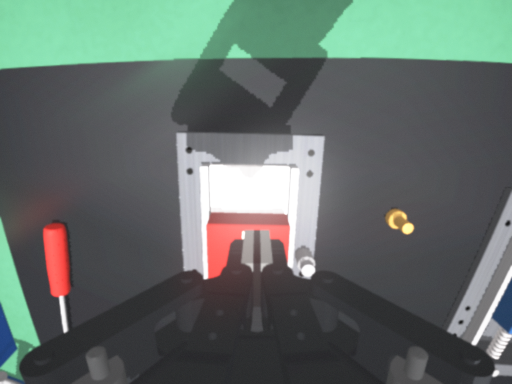

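The wrist view shows the red block's front edge at row ~213, columns 208..290, with ferrule_a at (307,263) and the fingers over the block's middle. I'll take the face edge and heading from it.

```bash
python3 - <<'E'
from h import *
a=get_image("wrist")
H,S,V=cv2.split(cv2.cvtColor(a["pixels"],cv2.COLOR_BGR2HSV))
P=pts(a);m=((H<8)|(H>172))&(S>130)&(V>40)
m[:,:195]=0;m[:,300:]=0;m[:200]=0;m[280:]=0
for c in(212,220,228,236,262,275,285):
    r=np.where(m[:,c])[0]; print(c,[(int(k),*P[k,c].round(1)) for k in r[:8:1] if k%2])
for r in (235,250):
    c=np.where(m[r])[0]; print(r,P[r,c[0]].round(1),P[r,c[-1]].round(1))
E
```

```text
212 [(223, np.float64(461.2), np.float64(-221.4), np.float64(60.5)), (225, np.float64(463.0), np.float64(-221.3), np.float64(61.7)), (227, np.float64(465.6), np.float64(-221.6), np.float64(61.1)), (229, np.float64(467.5), np.float64(-221.6), np.float64(61.9))]
220 [(223, np.float64(460.8), np.float64(-212.7), np.float64(61.8)), (225, np.float64(463.2), np.float64(-212.9), np.float64(61.5)), (227, np.float64(465.7), np.float64(-213.1), np.float64(60.9)), (229, np.float64(467.6), np.float64(-213.0), np.float64(62.0))]
228 [(223, np.float64(461.4), np.float64(-204.4), np.float64(60.5)), (225, np.float64(463.0), np.float64(-204.3), np.float64(62.1)), (229, np.float64(468.2), np.float64(-204.7), np.float64(60.9)), (231, np.float64(470.3), np.float64(-204.7), np.float64(61.3))]
236 [(233, np.float64(472.4), np.float64(-196.2), np.float64(61.9)), (235, np.float64(474.8), np.float64(-196.3), np.float64(61.8)), (237, np.float64(477.6), np.float64(-196.5), np.float64(60.9))]
262 []
275 [(235, np.float64(475.9), np.float64(-154.5), np.float64(60.6)), (237, np.float64(478.3), np.float64(-154.5), np.float64(60.6))]
285 [(225, np.float64(464.4), np.float64(-144.0), np.float64(60.6)), (231, np.float64(471.2), np.float64(-143.9), np.float64(61.0)), (233, np.float64(473.2), np.float64(-143.9), np.float64(61.7)), (235, np.float64(475.6), np.float64(-143.9), np.float64(61.6))]
235 [ 474.7 -226.4   61.5] [ 475.9 -141.7   61. ]
250 [ 492.6 -227.5   61.6] [ 494.1 -142.3   60.6]
```

Request:
play_rows(
  deltas=[
    [0,[0,-0.2,0.6],[0,0,0]],
    [0,[0,0,0.6],[0,0,0]],
    [0,[0,0,0],[0,0,0]],
  ],
)

```text
clock: 2.95
tool_pos: [413.9, -182.8, 108.6]
tool_rot: [0.005, 1.0, 0.002, -0.003]
ft_force: [0.3, 1.0, -0.5]
gripper_width: 0.003
grip_force: 0.0
```

Request:
play_rows(
  deltas=[
    [0,[0,0,0.6],[0,0,0]],
    [0,[0,0,0.6],[0,0,0]],
    [0,[0,0,0.1],[0,0,0]],
    [0,[-0.3,0,0],[0,0,0]],
    [0,[-0.2,0,0],[0,0,0]],
    [0,[0,0,0],[0,0,0]],
    [0,[0,0,0],[0,0,0]],
  ],
)

```text
clock: 3.65
tool_pos: [441.4, -185.8, 47.9]
tool_rot: [0.005, 1.0, -0.001, 0.001]
ft_force: [0.1, 0.4, 0.5]
gripper_width: -0.0
grip_force: 0.0
```

Request:
play_rows(
  deltas=[
    [0,[-0.04,0,0.1],[0,0,0]],
    [0,[-0.04,0,0],[0,0,0]],
    [0,[-0.04,0,0],[0,0,0]],
    [0,[0,0,0],[0,0,0]],
    [0,[0,0,0],[0,0,0]],
  ],
)

```text
clock: 4.15
tool_pos: [446.5, -185.6, 41.5]
tool_rot: [0.006, 1.0, 0.0, -0.0]
ft_force: [0.9, 0.2, -0.5]
gripper_width: -0.001
grip_force: 0.0
```

Request:
play_rows(
  deltas=[
    [0,[-0.04,0,0],[0,0,0]],
    [0,[-0.04,0,0],[0,0,0]],
    [0,[0,0,0],[0,0,0]],
  ],
)

```text
clock: 4.45
tool_pos: [450.8, -185.7, 41.6]
tool_rot: [0.006, 1.0, -0.0, 0.0]
ft_force: [-0.4, -0.3, 0.2]
gripper_width: -0.003
grip_force: 0.0
```

Request:
play_rows(
  deltas=[
    [0,[-0.04,0,0],[0,0,0]],
    [0,[-0.04,0,0],[0,0,0]],
    [0,[0,0,0],[0,0,0]],
  ],
)

```text
clock: 4.75
tool_pos: [454.8, -185.7, 41.6]
tool_rot: [0.006, 1.0, -0.0, 0.0]
ft_force: [0.1, 0.7, -0.1]
gripper_width: -0.003
grip_force: 0.0
```

Request:
play_rows(
  deltas=[
    [0,[-0.04,0,0],[0,0,0]],
    [0,[0,0,0],[0,0,0]],
  ],
)

```text
clock: 4.95
tool_pos: [456.7, -185.7, 41.6]
tool_rot: [0.006, 1.0, -0.0, 0.0]
ft_force: [-0.0, -0.3, -0.3]
gripper_width: -0.002
grip_force: 0.0
```

```bash
python3 - <<'E'
from h import *
s=observe();print(s["tool_pos"],s["ft_force"])
a=get_image("wrist");cv2.imwrite("pics/w2.png",cv2.resize(a["pixels"][150:342,128:384],None,fx=3,fy=3))
E
```

```text
[ 456.70101211 -185.70063875   41.56679558] [-0.00052507 -0.26782838 -0.33249381]
```

View pics/w2.png

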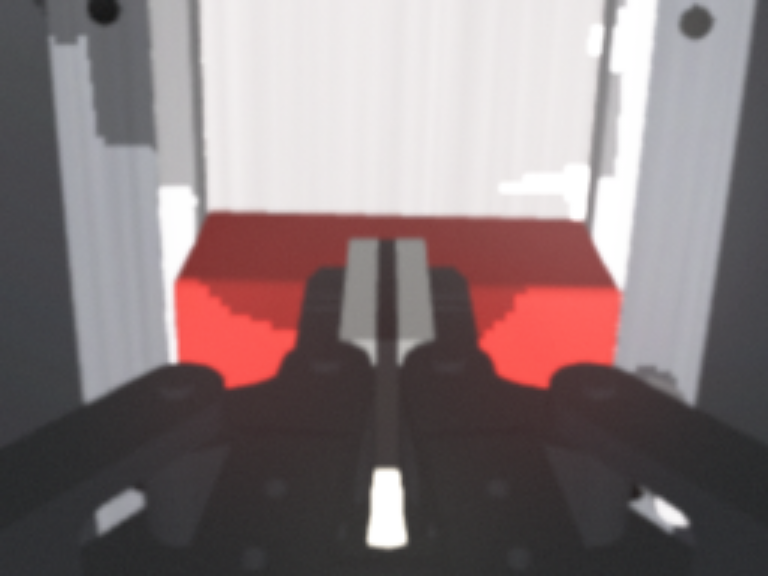

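The picture shows the fingers just before the face, whose bottom edge is at row 213 and top edge at row ~285. They are centred and have not touched yet, so I keep going in small steps.

Request:
play_rows(
  deltas=[
    [0,[-0.04,0,0],[0,0,0]],
    [0,[0,0,0],[0,0,0]],
  ],
)

```text
clock: 5.2
tool_pos: [458.7, -185.7, 41.6]
tool_rot: [0.006, 1.0, -0.0, 0.0]
ft_force: [0.6, 0.5, -0.3]
gripper_width: -0.002
grip_force: 0.0
```

Request:
play_rows(
  deltas=[
    [0,[-0.04,0,0],[0,0,0]],
    [0,[0,0,0],[0,0,0]],
  ],
)

```text
clock: 5.4
tool_pos: [460.7, -185.8, 41.6]
tool_rot: [0.006, 1.0, -0.0, 0.0]
ft_force: [0.1, 0.2, 0.0]
gripper_width: 0.004
grip_force: 0.0
```

Request:
play_rows(
  deltas=[
    [0,[-0.04,0,0],[0,0,0]],
    [0,[0,0,0],[0,0,0]],
  ],
)

```text
clock: 5.6
tool_pos: [462.7, -185.8, 41.6]
tool_rot: [0.006, 1.0, -0.0, 0.0]
ft_force: [0.4, 0.3, 0.2]
gripper_width: -0.002
grip_force: 0.0
```

```bash
python3 - <<'E'
from h import *
s=observe();print(s["tool_pos"],s["ft_force"],s["torque"])
a=get_image("wrist");cv2.imwrite("pics/w3.png",cv2.resize(a["pixels"][150:342,128:384],None,fx=3,fy=3))
P=pts(a)
for c in (200,207,246,251,257,262,266,300,310): print(c,[(k,*P[k,c].round(0).astype(int).tolist()) for k in range(214,262,4)])
E
```

```text
[ 462.72599367 -185.78695731   41.58212095] [0.39788095 0.33794639 0.18817327] [0.01642002 0.07118761 0.03427104]
200 [(214, 460, -225, 29), (218, 460, -223, 36), (222, 461, -222, 43), (226, 461, -221, 49), (230, 460, -220, 56), (234, 461, -219, 59), (238, 463, -219, 61), (242, 466, -219, 61), (246, 469, -219, 60), (250, 471, -219, 61), (254, 473, -219, 62), (258, 476, -220, 61)]
207 [(214, 461, -220, 28), (218, 460, -218, 37), (222, 460, -217, 43), (226, 461, -216, 49), (230, 461, -215, 55), (234, 461, -215, 59), (238, 463, -215, 60), (242, 466, -215, 61), (246, 469, -215, 60), (250, 471, -215, 61), (254, 473, -215, 61), (258, 476, -215, 61)]
246 [(214, 461, -193, 28), (218, 461, -193, 35), (222, 462, -192, 41), (226, 461, -192, 48), (230, 452, -191, 75), (234, 452, -191, 80), (238, 451, -191, 85), (242, 451, -190, 90), (246, 452, -190, 93), (250, 452, -190, 96), (254, 452, -190, 101), (258, 452, -190, 104)]
251 [(214, 462, -189, 27), (218, 462, -189, 34), (222, 462, -189, 41), (226, 462, -189, 47), (230, 452, -188, 75), (234, 452, -188, 80), (238, 452, -188, 84), (242, 452, -188, 8
[... 744 characters left out ...]
, 76), (234, 451, -181, 81), (238, 451, -181, 85), (242, 452, -181, 88), (246, 452, -181, 92), (250, 452, -181, 97), (254, 452, -181, 100), (258, 451, -181, 104)]
300 [(214, 463, -155, 23), (218, 463, -156, 32), (222, 463, -157, 39), (226, 463, -158, 45), (230, 464, -159, 50), (234, 463, -160, 57), (238, 463, -160, 62), (242, 466, -160, 62), (246, 468, -160, 62), (250, 472, -160, 61), (254, 474, -160, 61), (258, 477, -160, 61)]
310 [(214, 463, -148, 24), (218, 463, -149, 32), (222, 463, -151, 40), (226, 463, -152, 46), (230, 463, -153, 51), (234, 463, -154, 57), (238, 464, -154, 61), (242, 466, -154, 62), (246, 469, -154, 62), (250, 471, -154, 62), (254, 474, -154, 61), (258, 476, -154, 62)]
```

View pics/w3.png

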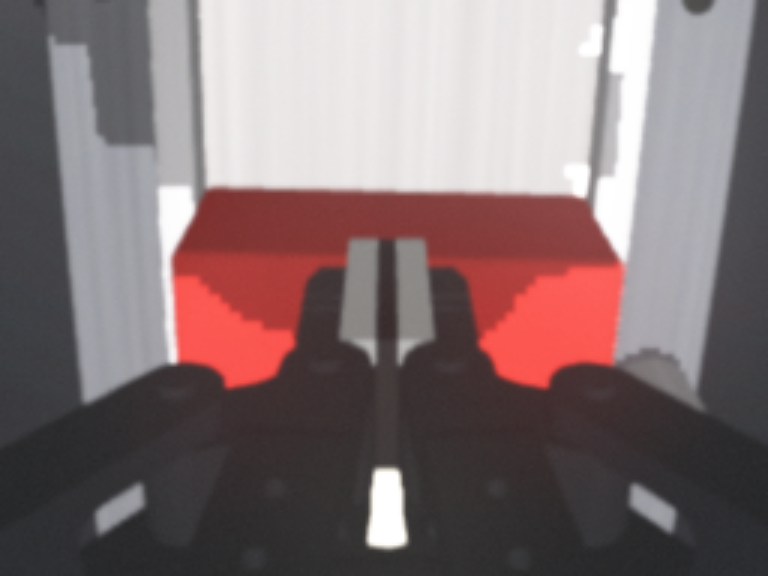

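The range readings put the visible fingertips at about (452,-185,73), which is higher than the block top. The reported TCP is z = 42. I check this against the scene camera.

```bash
python3 - <<'E'
from h import *
a=get_image("scene");P=pts(a)
C=np.array(get_image("wrist")["cam_to_world"]);print(C.round(2).tolist(),observe()["tool_pos"].round(1),observe()["joints"].round(3))
m=(abs(P[...,0]-465)<45)&(abs(P[...,1]+185)<70)&(P[...,2]>66)&(P[...,2]<180)
v,u=np.where(m);print(len(v),v.min(),v.max(),u.min(),u.max())
for r in range(v.min(),v.max()+1,2):
    c=u[v==r]
    if len(c): q=P[r,c];print(r,c.min(),c.max(),np.median(q,0).round(0),q[:,1].min().round(),q[:,1].max().round(),q[:,2].min().round())
cv2.imwrite("pics/s2.png",cv2.resize(a["pixels"][60:210,150:300],None,fx=4,fy=4,interpolation=2))
E
```

```text
[[0.01, -0.96, -0.29, 388.35], [1.0, 0.01, 0.0, -184.59], [-0.0, -0.29, 0.96, 213.09], [0.0, 0.0, 0.0, 1.0]] [ 462.5 -185.7   41.5] [-0.586  0.097  2.119 -0.     0.926 -2.145]
679 108 152 200 240
108 204 205 [ 452. -237.  170.] -241.0 -233.0 167.0
110 202 211 [ 468. -222.  174.] -239.0 -205.0 169.0
112 200 233 [ 471. -200.  175.] -242.0 -141.0 164.0
114 200 238 [ 471. -184.  173.] -244.0 -130.0 153.0
116 202 240 [ 471. -173.  167.] -237.0 -121.0 149.0
118 203 239 [ 471. -175.  158.] -235.0 -122.0 138.0
120 205 238 [ 472. -173.  152.] -229.0 -123.0 133.0
122 207 236 [ 473. -181.  144.] -222.0 -127.0 124.0
124 208 234 [ 472. -176.  137.] -221.0 -133.0 123.0
126 210 232 [ 471. -176.  129.] -215.0 -139.0 123.0
128 215 230 [ 472. -173.  125.] -200.0 -147.0 117.0
130 217 229 [ 472. -171.  118.] -191.0 -152.0 112.0
132 217 226 [ 470. -178.  107.] -194.0 -169.0 101.0
134 217 226 [ 468. -178.  100.] -196.0 -170.0 95.0
136 217 227 [ 468. -178.   93.] -197.0 -169.0 86.0
138 218 226 [ 469. -178.   86.] -195.0 -171.0 80.0
140 219 224 [ 471. -180.   79.] -189.0 -177.0 75.0
144 207 214 [ 485. -213.   67.] -224.0 -203.0 66.0
146 207 214 [ 493. -209.   66.] -219.0 -199.0 66.0
148 217 232 [ 483. -145.   66.] -185.0 -142.0 66.0
150 221 227 [ 499. -161.   66.] -169.0 -152.0 66.0
152 229 230 [ 503. -141.   66.] -142.0 -139.0 66.0
```

View pics/s2.png

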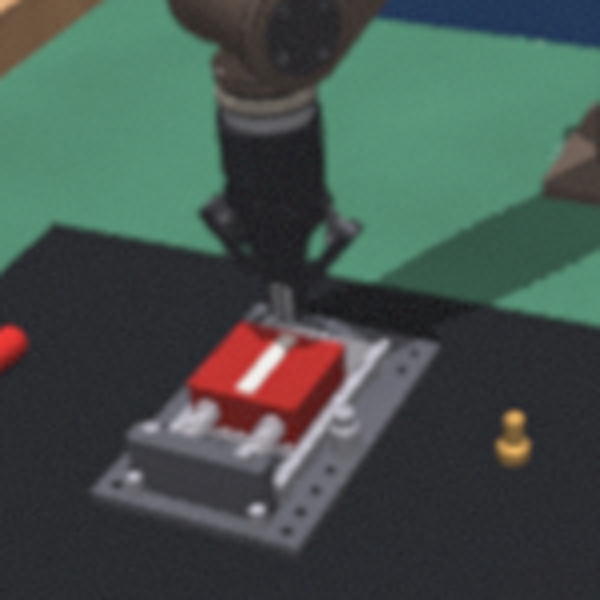

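Both cameras agree that the real tips are about 30 mm higher than reported: z ~73, spanning x 452..470 and hovering just over the block's edge. I'll trust the cameras, back off 28 mm, go down, and check again.

Request:
play_rows(
  deltas=[
    [0,[0.3,0,0],[0,0,0]],
    [0,[0.3,0,0],[0,0,0]],
    [0,[0,0,0],[0,0,0]],
    [0,[0,0,0.2],[0,0,0]],
    [0,[0,0,0.2],[0,0,0]],
    [0,[0,0,0],[0,0,0]],
  ],
)

```text
clock: 6.35
tool_pos: [431.5, -184.5, 19.5]
tool_rot: [0.006, 1.0, 0.001, -0.002]
ft_force: [0.7, -0.6, 0.1]
gripper_width: -0.008
grip_force: 0.0
```

```bash
cat > tip.py <<'E'
from h import *
s=observe();print(s["tool_pos"].round(1),s["ft_force"].round(1))
a=get_image("wrist");P=pts(a)
for c in (200,246,251,262,266,310): print(c,[(k,*P[k,c].round(0).astype(int).tolist()) for k in range(180,262,6)])
E
python3 tip.py
```

```text
[ 431.5 -184.5   19.5] [ 0.7 -0.6  0.1]
200 [(180, 404, -221, 11), (186, 406, -219, 19), (192, 409, -219, 22), (198, 412, -219, 23), (204, 416, -219, 23), (210, 420, -220, 23), (216, 424, -220, 24), (222, 429, -220, 23), (228, 432, -220, 24), (234, 436, -221, 24), (240, 441, -221, 22), (246, 445, -221, 24), (252, 449, -222, 23), (258, 454, -222, 24)]
246 [(180, 404, -191, 11), (186, 407, -191, 17), (192, 409, -190, 24), (198, 413, -191, 23), (204, 417, -191, 23), (210, 421, -191, 23), (216, 424, -191, 23), (222, 429, -191, 23), (228, 433, -191, 23), (234, 420, -190, 59), (240, 421, -189, 65), (246, 421, -189, 70), (252, 421, -189, 77), (258, 421, -189, 82)]
251 [(180, 404, -187, 13), (186, 407, -187, 18), (192, 409, -187, 24), (198, 413, -187, 23), (204, 417, -188, 23), (210, 421, -188, 23), (216, 424, -188, 24), (222, 429, -188, 23), (228, 433, -188, 23), (234, 420, -187, 59), (240, 421, -187, 64), (246, 421, -187, 70), (252, 421, -187, 76), (258, 420, -187, 82)]
262 [(180, 404, -180, 11), (186, 407, -181, 16), (192, 409, -181, 24), (198, 413, -181, 23), (204, 416, -181, 24), (210, 421, -181, 23), (216, 424, -181, 24), (222, 429, -181, 23), (228, 433, -181, 23), (234, 421, -181, 58), (240, 420, -182, 66), (246, 421, -182, 70), (252, 421, -182, 76), (258, 420, -182, 83)]
266 [(180, 404, -178, 11), (186, 407, -178, 18), (192, 409, -178, 22), (198, 413, -178, 23), (204, 416, -178, 24), (210, 421, -178, 23), (216, 424, -178, 24), (222, 429, -178, 23), (228, 433, -178, 23), (234, 421, -179, 57), (240, 421, -180, 64), (246, 421, -180, 71), (252, 421, -180, 76), (258, 420, -180, 83)]
310 [(180, 404, -149, 12), (186, 408, -150, 14), (192, 410, -151, 22), (198, 413, -151, 23), (204, 417, -151, 22), (210, 421, -151, 25), (216, 425, -150, 23), (222, 430, -150, 22), (228, 433, -150, 24), (234, 438, -150, 23), (240, 442, -150, 23), (246, 447, -149, 21), (252, 451, -149, 23), (258, 455, -149, 23)]
```

The tips are now at z ~54 and the carrier plate at 24. I go down 12 mm more, then forward to near the face.

Request:
play_rows(
  deltas=[
    [0,[0,0,0.12],[0,0,0]],
    [0,[0,0,0.12],[0,0,0]],
    [0,[0,0,0],[0,0,0]],
    [0,[-0.2,0,0],[0,0,0]],
    [0,[-0.1,0,0],[0,0,0]],
    [0,[0,0,0],[0,0,0]],
  ],
)

```text
clock: 7.0
tool_pos: [448.9, -186.0, 10.1]
tool_rot: [0.006, 1.0, -0.0, 0.001]
ft_force: [-0.3, 0.5, 0.2]
gripper_width: -0.001
grip_force: 0.0
```

Request:
play_rows(
  deltas=[
    [0,[-0.04,0,0],[0,0,0]],
    [0,[0,0,0],[0,0,0]],
    [0,[0,0,0],[0,0,0]],
  ],
)

```text
clock: 7.3
tool_pos: [449.4, -185.5, 9.5]
tool_rot: [0.006, 1.0, 0.0, -0.0]
ft_force: [0.2, -0.5, 0.1]
gripper_width: 0.001
grip_force: 0.0
```

Request:
play_rows(
  deltas=[
    [0,[-0.04,0,0],[0,0,0]],
    [0,[0,0,0],[0,0,0]],
    [0,[0,0,0],[0,0,0]],
  ],
)

```text
clock: 7.6
tool_pos: [450.7, -185.4, 9.4]
tool_rot: [0.006, 1.0, 0.0, -0.001]
ft_force: [-3.8, -0.4, 1.8]
gripper_width: 0.002
grip_force: 2.0
```

Request:
play_rows(
  deltas=[
    [0,[-0.04,0,0],[0,0,0]],
    [0,[0,0,0],[0,0,0]],
    [0,[0,0,0],[0,0,0]],
  ],
)

```text
clock: 7.9
tool_pos: [452.4, -185.5, 9.4]
tool_rot: [0.006, 1.0, 0.0, -0.001]
ft_force: [-5.3, 0.6, 3.6]
gripper_width: 0.001
grip_force: 2.6
```

Contact came at TCP x ≈ 450.3. The pin should jump at about 481 and the end limit is about 493, so I aim for about 485.

Request:
play_rows(
  deltas=[
    [0,[-0.1,0,0],[0,0,0]],
    [0,[-0.1,0,0],[0,0,0]],
    [0,[-0.1,0,0],[0,0,0]],
    [0,[-0.1,0,0],[0,0,0]],
    [0,[-0.08,0,0],[0,0,0]],
    [0,[0,0,0],[0,0,0]],
    [0,[0,0,0],[0,0,0]],
  ],
)

```text
clock: 8.6
tool_pos: [476.3, -186.2, 9.3]
tool_rot: [0.006, 1.0, -0.0, -0.002]
ft_force: [-6.4, -2.4, 2.8]
gripper_width: -0.0
grip_force: 2.8
```

```bash
cat > face.py <<'E'
from h import *
s=observe();print(s["tool_pos"].round(1),s["ft_force"].round(1))
a=get_image("wrist");P=pts(a);b=a["pixels"].astype(int)
H,S,V=cv2.split(cv2.cvtColor(a["pixels"],cv2.COLOR_BGR2HSV))
m=((H<8)|(H>172))&(S>130)&(abs(P[...,1]+185)<40)&(P[...,2]>32)&(P[...,2]<54)&(P[...,0]>430)
print("face x",np.median(P[m],0).round(1),m.sum())
y=(H>18)&(H<38)&(S>100)&(V>60)&(abs(P[...,1]+185)<25)
print("yellow",y.sum(),np.median(P[y],0).round(1) if y.any() else "", np.percentile(P[y][:,2],[5,95]).round(1) if y.any() else "")
E
python3 face.py
```

```text
[ 476.3 -186.2    9.3] [-6.4 -2.4  2.8]
face x [ 486.7 -206.9   41.7] 1187
yellow 143 [ 429.7 -182.3   13.3] [11.8 14.3]
```

Request:
play_rows(
  deltas=[
    [0,[-0.06,0,0],[0,0,0]],
    [0,[-0.06,0,0],[0,0,0]],
    [0,[0,0,0],[0,0,0]],
    [0,[0,0,0],[0,0,0]],
  ],
)

```text
clock: 9.05
tool_pos: [482.2, -186.5, 9.2]
tool_rot: [0.006, 1.0, -0.0, -0.002]
ft_force: [-5.8, -2.8, 2.7]
gripper_width: -0.001
grip_force: 3.0
```

```bash
python3 face.py
```

```text
[ 482.2 -186.5    9.2] [-5.8 -2.8  2.7]
face x [ 492.3 -208.3   42.2] 1083
yellow 323 [ 431.  -182.2   29.1] [20.  30.3]
```

The pin is up, with its top at z ≈ 30. I ease back, retreat and lift clear of the pin.

Request:
play_rows(
  deltas=[
    [0,[0,0,0],[0,0,0]],
    [0,[0.04,0,0],[0,0,0]],
    [0,[0.04,0,0],[0,0,0]],
    [0,[0.1,0,0],[0,0,0]],
    [0,[0.2,0,0],[0,0,0]],
    [0,[0,0,-0.5],[0,0,0]],
    [0,[0,0,-1],[0,0,0]],
    [0,[0,0,-1],[0,0,0]],
  ],
)

```text
clock: 9.9
tool_pos: [463.0, -184.9, 134.7]
tool_rot: [0.006, 1.0, 0.001, -0.001]
ft_force: [1.1, 0.1, 0.5]
gripper_width: -0.001
grip_force: 0.0
```

Request:
play_rows(
  deltas=[
    [0,[0,0,0],[0,0,0]],
    [0,[0,0,0],[0,0,0]],
    [0,[0,0,0],[0,0,0]],
  ],
)

```text
clock: 10.2
tool_pos: [463.4, -185.1, 133.1]
tool_rot: [0.006, 1.0, 0.001, -0.001]
ft_force: [-0.4, -0.1, -2.4]
gripper_width: 0.004
grip_force: 0.0
```

```bash
python3 face.py; python3 -c "
from h import *
a=get_image('wrist');cv2.imwrite('pics/w4.png',a['pixels'])"
```

```text
[ 463.4 -185.1  133.1] [-0.4 -0.1 -2.4]
face x [nan nan nan] 0
yellow 88 [ 430.4 -182.4   29. ] [20.6 30.3]
  return _methods._mean(a, axis=axis, dtype=dtype,
  ret = um.true_divide(
```

View pics/w4.png

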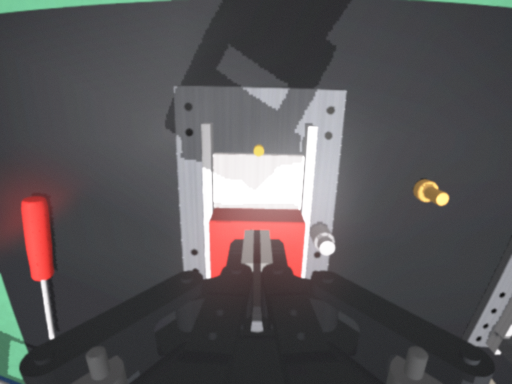

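The picture shows the yellow pin up at (258,151) with the carrier's rear edge resting against it. The ferrule at (324,241), the nipple and the driver are still standing where they were, and the tool is well clear.

```bash
python3 -c "
from station import *
print(observe()['ft_force'].round(1),close_job())"
```

```text
the job is handed in; nothing more can be done
[ 0.1  0.2 -1. ] None
```

The job is handed in: the red block was pushed to about 31.5 mm until its pin popped up, well short of the end stop, and it now rests latched against the pin; the blue stop was never approached, the ferrule, nipple and driver look undisturbed in the last picture, and `close_job()` returned no verdict.

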